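# Roll an edge trim strip flush

### The job

Take the hand roller from its stand and roll it with firm, steady pressure along the trim strip on the chassis edge, starting from the solid end block, so that all six clips are seated flush in order, without overloading the rail (24 N at most) or pressing on it with the gripper itself. Then put the roller back in its stand, upright and fully down, and leave the other things alone.

Things in the scene. Friction and masses are not known exactly. Their poses are not given: they have to be found in the camera images.
- chassis: open aluminium instrument chassis, 140 x 240 x 36 mm, fixed, board inside; origin at the centre of its underside, x along its short and y along its long sides, z up. A trim rail, 24 mm wide and 204 mm long, stands on jack screws along its -x edge, parallel to y at x = -53 mm. The rail does not give, but must not be loaded with more than 24 N
- end_block (a point): point in the chassis at plan centre of the rail's solid aluminium end block (34 x 36 mm, flat top = flush level, y = +84 mm), 52 mm above the worktop. The jacks are not set alike each time: the true flush level at the rail's middle is 52 to 72 mm above the worktop and the rail slopes up to 0.07 rad along its length, either way
- last_clip (a point): point in the chassis at plan centre of the sixth and last clip, 52 mm above the worktop (true level as told for the end block). The six grey clips, 16 mm wide (x) and 27 mm long, follow from the end block at 28 mm pitch, centres 32, 60, 88, 116, 144 and 172 mm from the block's centre
- roller_handle (a point): centre of the handle of the hand roller (loose, 0.33 kg, upright, 112 mm high; z up along the handle). Handle: black block 24 (x) x 22 (y) x 40 mm. Its foot, 20 mm below this point, stands on an aluminium plate 68 (x) x 56 (y) x 8 mm on which fingertips can bear
- roller_plate (a point): centre of the top of the roller's plate, 72 mm above the wheel's lowest point. Below it a sprung fork holds a rubber-tyred wheel, 44 mm diameter, 20 mm wide, axle along the roller's y, so it rolls along the roller's x. The fork starts to yield at 5 N and gives 1 mm for each further 8 N, up to 4 mm
- stand: grey plastic upright stand for the roller, fixed to the worktop, base 96 x 86 mm, open-topped sleeve 72 (x) x 60 (y) mm outside, opening 54 (x) x 42 (y) mm, rim 70 mm above the worktop. Origin at the centre of its underside, z up. The roller's plate rests on the rim with wheel and fork (44 x 35 mm) hanging inside, its x axis along the stand's x axis (either way round); the handle's centre is then 98 mm above the worktop
- roller_wheel (a joint): turning of the roller's wheel about its axle, rad, 0 at the start; free to turn either way, 22 mm of rolling for each radian
- marker_1: marker pen, 135 mm long, lying on the worktop, a bystander
- attenuator: small black block with a dial, 24 x 68 x 29 mm, a bystander
- fault_locator: pen-like white tester, 143 mm long, 20 mm wide, lying on the worktop, a bystander
- clip1 (a joint): how far clip 1 (next to the end block) is pressed down, m: 0 to 0.001 at the start (standing 3 to 4 mm proud), 0.004 when its top is flush with the end block. It moves only under more than about 11 N and stays where it is left
- clip2 (a joint): how far clip 2 (counted from the end block) is pressed down, m: 0 to 0.001 at the start (standing 3 to 4 mm proud), 0.004 when its top is flush with the end block. It moves only under more than about 11 N and stays where it is left
- clip3 (a joint): how far clip 3 (counted from the end block) is pressed down, m: 0 to 0.001 at the start (standing 3 to 4 mm proud), 0.004 when its top is flush with the end block. It moves only under more than about 11 N and stays where it is left
- clip4 (a joint): how far clip 4 (counted from the end block) is pressed down, m: 0 to 0.001 at the start (standing 3 to 4 mm proud), 0.004 when its top is flush with the end block. It moves only under more than about 11 N and stays where it is left
- clip5 (a joint): how far clip 5 (counted from the end block) is pressed down, m: 0 to 0.001 at the start (standing 3 to 4 mm proud), 0.004 when its top is flush with the end block. It moves only under more than about 11 N and stays where it is left
- clip6 (a joint): how far clip 6 (counted from the end block, the last) is pressed down, m: 0 to 0.001 at the start (standing 3 to 4 mm proud), 0.004 when its top is flush with the end block. It moves only under more than about 11 N and stays where it is left
There are look-alikes about, which are no part of the job. Leave any blue look-alike of the stand alone.

How it is judged:
By the outcome, as a careful person would: the job done as asked, in the order asked, and still so for the second after the job is handed in, with the robot touching nothing.
It also fails if it takes over 72 s, if anything falls off the work surface, if the arm or the gripper's body presses on something with over 40 N, if the wrist force passes 120 N, or if a joint passes its speed limit or range.

### The arm

A 6-joint arm with a two-finger parallel gripper is mounted at the origin on a cart in front of the work surface, level with it; the furniture and walls round the work are solid. World frame = base frame: x ahead of the robot, y to its left, z up, the work surface at z = 0. Lengths are in m, angles in rad, forces in N, time in s.
With the tool pointing down it reaches from about 0.3 to 0.775 m from the base axis. Payload 14.6 kg.
Tool frame: the origin (TCP) lies between the finger pads; the fingertips stand 22 mm ahead of it and the grasp point (between the pads) lies 3 mm ahead of it; z points along the fingers, y is the direction in which the jaws open and shut (so a half turn about z gives the same grasp; the last joint's range is limited). The gripper opens to 94 mm and grips with 3 to 60 N. Pads are 16 mm wide; open, the fingers measure 119 mm over their backs; the gripper's body (75 mm by 177 mm) begins 78 mm behind the grasp point.
Start: joints at [1.082, 0.3, 1.521, -0, 1.321, -0.067], TCP at [0.225, 0.502, 0.227] pointing down, gripper open.
Joint ranges: [-3.03, 3.03], [-0.79, 2.21], [0.23, 2.52], [-1.04, 4.18], [0, 3.07], [-2.55, 2.55]. Speed limits (rad/s): [2.22, 2.22, 2.57, 3.14, 3.14, 3.14].

### API

Orientations are given as a unit quaternion [w, x, y, z].
In Python, from station import bot gives the robot as it stands.
- The arm moves only by the tool servo_tool, never from a script. Its argument "targets" is a list that holds one entry, the list of rows, each a list of 7 numbers: the shift along the world's x, y, z in m, then the turn, a rotation vector about the world's x, y, z in rad, then the closure in counts, from 0 (fully open) to 255 (shut). In form: [[[x, y, z, wx, wy, wz, gripper], ...]]. A call has 1 to 20 rows; each row is the pose to reach, as a shift and turn from the pose measured when the call began; what a row does not reach only later rows make up. A row lasts 1/10 s, in which the tool goes at most 50 mm and 8.59 degrees, less where a joint would pass 70% of its speed; a pose out of reach is approached as far as the arm can. A call with a gripper value outside its range is refused whole. The fingers move at their own pace and stop on an object; "force" is the grip in N (left out, the last holds). Time passes only in rows, so rows that repeat a pose let the fingers close. It gives the time, the measured TCP pose, the force and the opening at its end, in the units of the state.
- bot.get_obs(): the state, without advancing time (a new reading comes with each control period).
- bot.grab_frame(name): name is "side" or "top" or "wrist"; returns a dict with "img" (384x512x3 uint8, red, green, blue), "fovy" (degrees; the focal length in pixels is half the picture's height over the tangent of half this angle, whatever the lens; pixels are square), "cx", "cy" (the principal point, pixels), "world_to_cam" (4x4, takes a point from world to camera coordinates); the wrist camera has in their place "mount" (4x4, takes a point from camera to tool coordinates, whose origin is the TCP and whose axes are the flange's). Camera axes: x right, y down, z forward; pixel columns grow to the right and rows downward; lengths in m; the calibration is good to about 2 mm. A picture is of the moment at which its call begins: read the wrist's pose just before it. There is no depth.
- bot.hand_in(): hands the job in, once; it reports no verdict.
The state is a dict: "clock": time; "joint_pos": joint angles; "joint_vel": joint speeds; "tau": joint torques, N m; "position": TCP position; "tcp_rot": TCP orientation; "force": force on the tool from outside, world axes, zero at the start; "torque": the same for the moment, N m; "finger_gap": finger opening in m.
Only numpy, scipy, OpenCV 4.12 (cv2) and the standard library are available. Lean on these libraries where they do the work, as an engineer would, in place of code of your own. Each camera call takes 0.05 s, during which the arm holds its last target. There are 200 camera calls.

## Working session

There is one attempt and no reset: what is moved stays moved. The work goes in short steps, Python scripts to look and compute and a tool call to move; the robot and the scene stay as the last step left them, time stands still between calls to the robot, and variables do not carry over. Pictures are saved under pics/ and viewed, about 8 in all and at most 12, crops included, and the job is handed in when it is done.

Besides the shell and the picture viewer there is one more tool, called after ">>>" as name(argument=value, ...), one argument or row to a line, values as JSON. servo_tool: Moves the arm, as the interface text tells. Its arguments: {"type":"object","properties":{"targets":{"type":"array"},"force":{"type":"number"}},"required":["targets"]}

```bash
mkdir -p pics; ls
cat > h.py <<'E'
import numpy as np, cv2
from station import bot
from scipy.spatial.transform import Rotation as R
def grab(name):
    o=bot.get_obs(); f=bot.grab_frame(name)
    if name=='wrist':
        w,x,y,z=o['tcp_rot']; T=np.eye(4); T[:3,:3]=R.from_quat([x,y,z,w]).as_matrix(); T[:3,3]=o['position']
        f['c2w']=T@np.array(f['mount'])
    else: f['c2w']=np.linalg.inv(np.array(f['world_to_cam']))
    f['f']=f['img'].shape[0]/2/np.tan(np.radians(f['fovy'])/2)
    return f
def ray(f,u,v):
    d=np.array([(u-f['cx'])/f['f'],(v-f['cy'])/f['f'],1]); M=f['c2w']
    return M[:3,3],M[:3,:3]@d
def onz(f,u,v,z):
    p,d=ray(f,u,v); return p+d*(z-p[2])/d[2]
def proj(f,P):
    c=np.linalg.inv(f['c2w'])@np.append(P,1); return f['cx']+f['f']*c[0]/c[2],f['cy']+f['f']*c[1]/c[2]
def tri(f,a,g,b):
    p,d=ray(f,*a);q,e=ray(g,*b)
    s=np.linalg.lstsq(np.c_[d,-e],q-p,rcond=None)[0]
    A=p+s[0]*d;B=q+s[1]*e
    return (A+B)/2,np.linalg.norm(A-B)
def save(f,n): cv2.imwrite('pics/'+n,f['img'][:,:,::-1])
E
python3 - <<'E'
from h import *
import pickle
print(bot.get_obs())
fs={n:grab(n) for n in('top','side','wrist')}
pickle.dump(fs,open('f0.pkl','wb'))
for n,f in fs.items(): print(n,f['fovy'],f['cx'],f['cy'],f['c2w'].round(3).tolist())
save(fs['top'],'top0.png');save(fs['side'],'side0.png')
E
```

```text
pics
{'clock': 0.0, 'joint_pos': array([ 1.08242309e+00,  3.00462724e-01,  1.52162208e+00,  1.14159549e-05,
        1.32070705e+00, -6.65597747e-02]), 'joint_vel': array([ 3.77410372e-04, -1.22333969e-05, -1.25262323e-03, -2.01032150e-03,
       -2.12319941e-03, -1.44684337e-03]), 'tau': array([ 1.01253620e-03, -5.31807768e+01, -3.52741277e+01,  7.08496361e-02,
        2.42885237e-02, -3.87166165e-05]), 'position': array([0.22503835, 0.50157408, 0.22687357]), 'tcp_rot': array([-1.69561188e-04,  2.09347971e-01,  9.77841024e-01, -5.75154708e-04]), 'force': array([-0.32255789, -0.60010895, -0.84598133]), 'torque': array([ 0.00076977,  0.04230042, -0.04904272]), 'finger_gap': 0.09402816862224858}
top 44.93098787716998 255.1676632320234 181.7328369404784 [[0.016, -0.998, 0.054, 0.444], [-1.0, -0.015, 0.015, 0.013], [-0.014, -0.054, -0.998, 1.868], [0.0, 0.0, 0.0, 1.0]]
side 50.419593955524306 259.0053631261789 192.35065573569676 [[0.917, -0.24, 0.32, 0.182], [-0.4, -0.547, 0.736, -0.871], [-0.002, -0.802, -0.597, 0.813], [0.0, 0.0, 0.0, 1.0]]
wrist 58.748893765601316 256.08613492407494 194.22343630716958 [[0.409, 0.884, 0.227, 0.159], [0.912, -0.396, -0.103, 0.532], [-0.001, 0.249, -0.968, 0.385], [0.0, 0.0, 0.0, 1.0]]
```

View pics/top0.png

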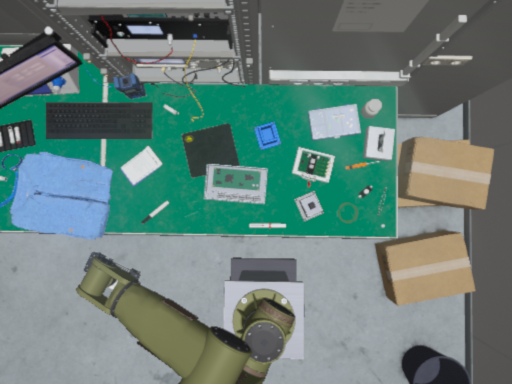

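View pics/side0.png

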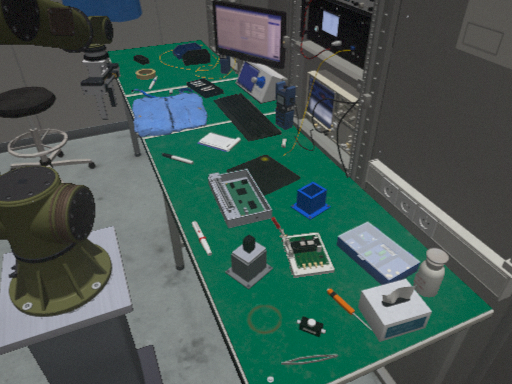

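Top view: the chassis is at about (236,183) with the rail on the robot's side. The roller in its grey stand is at (309,205), and the blue look-alike is at (267,135). Next I enlarge the relevant parts.

Run:
```python
from h import *
import pickle
fs=pickle.load(open('f0.pkl','rb'))
t=fs['top'];s=fs['side']
a=cv2.resize(t['img'][155:228,200:330],(780,438),interpolation=cv2.INTER_CUBIC)
cv2.imwrite('pics/crop0.png',a[:,:,::-1])
for n,u,v,z in[('stand/roller top',309,205,.118),('railL',207,197,.06),('railR',266,200,.06),('chassis c',236,183,.036)]:
    print(n,onz(t,u,v,z).round(3))
```

```text
stand/roller top [ 0.454 -0.164  0.118]
railL [0.479 0.228 0.06 ]
railR [ 0.471 -0.002  0.06 ]
chassis c [0.537 0.117 0.036]
```

View pics/crop0.png

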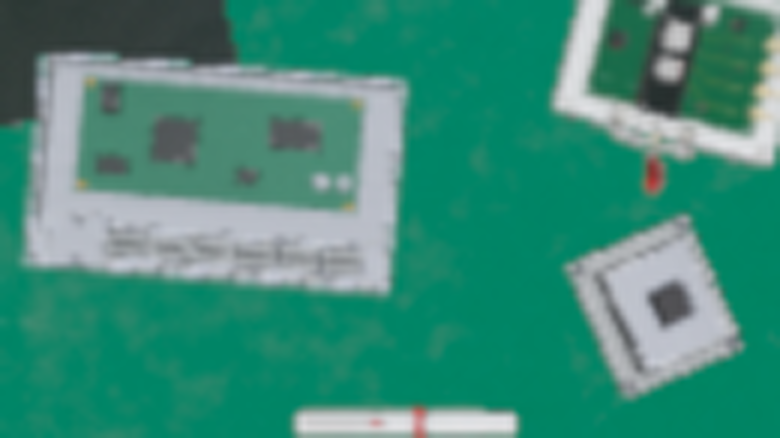

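>>> servo_tool(
  targets=[
    [[0.04,-0.12,0.08,0,0,0,0],[0.09,-0.25,0.1,0,0,0,0],[0.14,-0.37,0.1,0,0,0,0],[0.175,-0.47,0.1,0,0,0,0],[0.175,-0.47,0.1,0,0,0,0],[0.175,-0.47,0.1,0,0,0,0],[0.175,-0.47,0.1,0,0,0,0],[0.175,-0.47,0.1,0,0,0,0],[0.175,-0.47,0.1,0,0,0,0],[0.175,-0.47,0.1,0,0,0,0],[0.175,-0.47,0.1,0,0,0,0],[0.175,-0.47,0.1,0,0,0,0],[0.175,-0.47,0.1,0,0,0,0],[0.175,-0.47,0.1,0,0,0,0],[0.175,-0.47,0.1,0,0,0,0],[0.175,-0.47,0.1,0,0,0,0]],
  ],
)

```text
clock: 1.75
position: [0.3999, 0.0323, 0.327]
tcp_rot: [-0.0, 0.209, 0.978, -0.0]
force: [-1.0, 0.6, 1.0]
finger_gap: 0.0941
```

Run:
```python
from h import *
import pickle
w=grab('wrist');pickle.dump(w,open('w1.pkl','wb'))
o=bot.get_obs();print(o['clock'],o['position'],w['c2w'].round(3).tolist())
cv2.imwrite('pics/w1.png',cv2.resize(w['img'],(800,600),interpolation=cv2.INTER_CUBIC)[:,:,::-1])
```

```text
1.8 [0.3999593  0.03221008 0.32701587] [[0.408, 0.884, 0.227, 0.334], [0.913, -0.395, -0.103, 0.063], [-0.001, 0.249, -0.968, 0.485], [0.0, 0.0, 0.0, 1.0]]
```

View pics/w1.png

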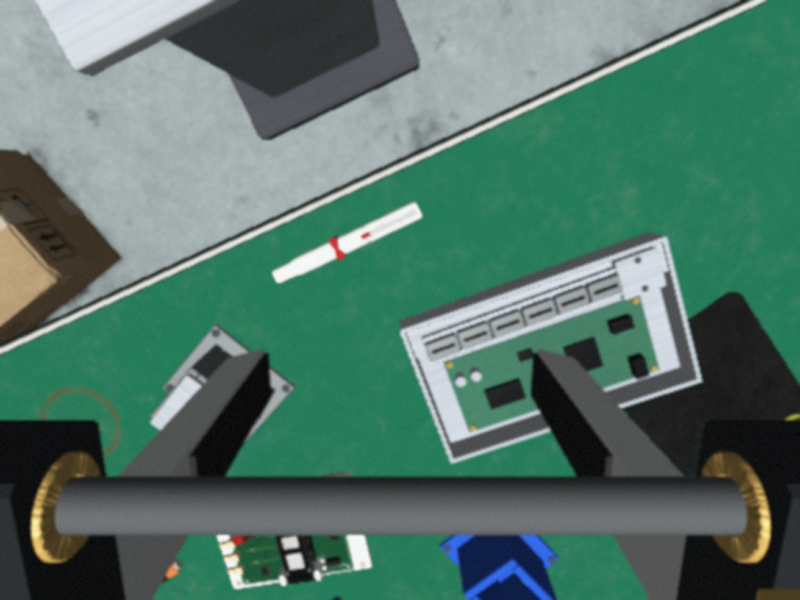

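Wrist view: the rail has its clips in a row from (605,290) down to (442,347). The end block is at (640,268), at the +y end. The stand is at (220,380), partly behind a finger, so I shift for a second, baseline view.

>>> servo_tool(
  targets=[
    [[0,-0.05,0,0,0,0,0],[0,-0.1,0,0,0,0,0],[0,-0.14,0,0,0,0,0],[0,-0.14,0,0,0,0,0],[0,-0.14,0,0,0,0,0],[0,-0.14,0,0,0,0,0],[0,-0.14,0,0,0,0,0]],
  ],
)

```text
clock: 2.5
position: [0.4001, -0.1068, 0.3271]
tcp_rot: [0.0, 0.208, 0.978, -0.0]
force: [1.2, -1.1, -1.2]
finger_gap: 0.094
```

Run:
```python
from h import *
import pickle
w=grab('wrist');pickle.dump(w,open('w2.pkl','wb'))
w1=pickle.load(open('w1.pkl','rb'))
o=bot.get_obs();print(o['clock'],o['position'])
rs=lambda a,s:cv2.resize(a,None,fx=s,fy=s,interpolation=cv2.INTER_CUBIC)
a=rs(w['img'][60:300,160:512],2.2) # rows 60+, cols160+
cv2.imwrite('pics/w2.png',a[:,:,::-1])
b=rs(w1['img'][140:300,250:450],4)[:600]
cv2.imwrite('pics/w1c.png',b[:,:,::-1]);print(a.shape,b.shape)
```

```text
2.55 [ 0.40006249 -0.10684023  0.32714911]
(528, 774, 3) (600, 800, 3)
```

View pics/w2.png

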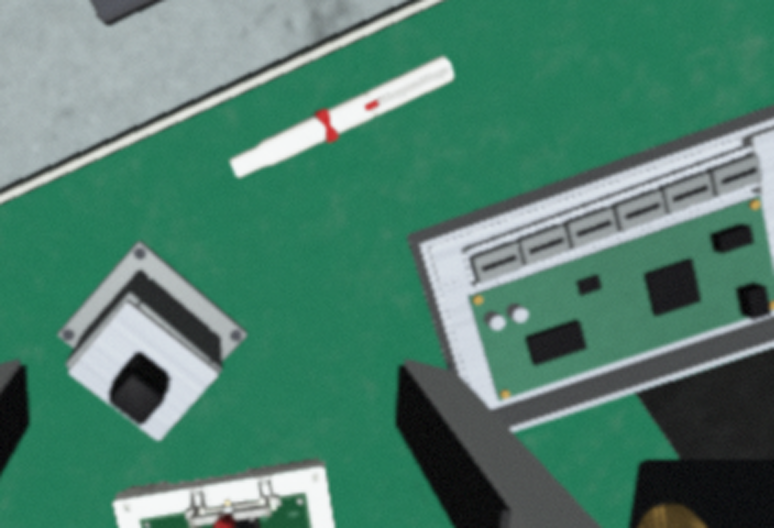

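View pics/w1c.png

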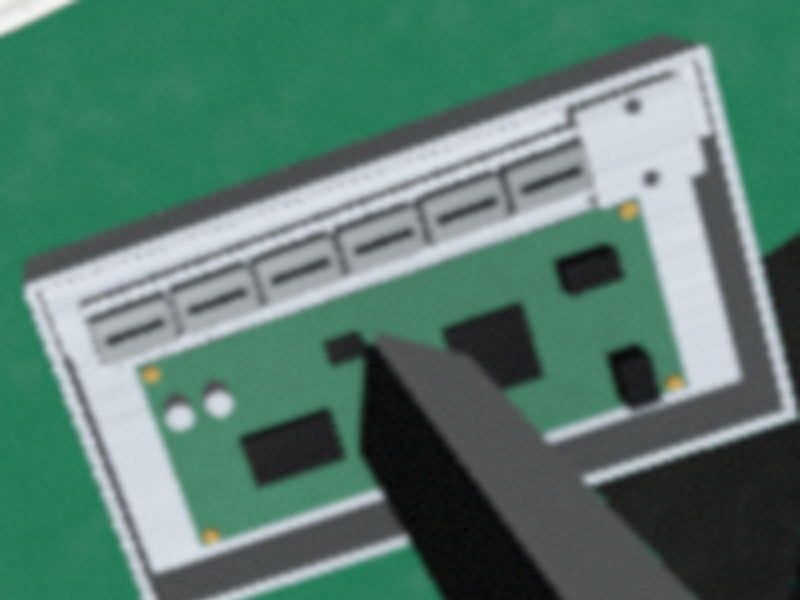

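Run:
```python
from h import *
import pickle
w1=pickle.load(open('w1.pkl','rb'));w2=pickle.load(open('w2.pkl','rb'))
A=lambda p:(250+p[0]/4-.4,140+p[1]/4-.4);B=lambda p:(160+p[0]/2.2-.3,60+p[1]/2.2-.3)
c1=[(550,178),(468,207),(385,238),(301,267),(218,299),(137,331)]
c2=[(738,176),(690,192),(641,210),(594,226),(545,244),(499,261)]
P=[]
for a,b in zip(c1,c2):
    p,e=tri(w1,A(a),w2,B(b));P.append(p);print(p.round(4),round(e,4))
P=np.array(P);t=np.arange(6)*.028
for k in range(3): print('fit',np.polyfit(t,P[:,k],1).round(4))
for z in(.056,.064,.072): print('block',z,onz(w1,*A((642,141)),z).round(4),'c6',onz(w1,*A((137,331)),z).round(4))
# chassis outer top corners z=.036
for z in (.036,):
  for q in[(707,45),(27,285),(798,415)]: print('ch',onz(w1,*A(q),z).round(4))
C=np.array([onz(w2,*B(q),.078) for q in[(68,370),(132,300),(220,372),(158,438)]])
print('plate',C.round(4).tolist(),C.mean(0).round(4))
for i in range(4):
  d=C[(i+1)%4]-C[i];print(np.linalg.norm(d).round(4),np.arctan2(d[1],d[0]).round(3))
# handle top (z .118) by dark mask centroid is mixed; test projection
print('handle proj', [((np.array(proj(w2,np.append(C.mean(0)[:2],z)))-[160,60])*2.2).round(0).tolist() for z in(.078,.118)])
```

```text
[0.4888 0.1752 0.0621] 0.0007
[0.4867 0.1481 0.0627] 0.0002
[0.4856 0.1205 0.0622] 0.0001
[0.4823 0.0921 0.0659] 0.0
[0.4812 0.0639 0.0659] 0.0004
[0.4791 0.0361 0.0692] 0.001
fit [-0.0694  0.4888]
fit [-0.9969  0.1758]
fit [0.05   0.0612]
block 0.056 [0.4911 0.2075 0.056 ] c6 [0.4843 0.0352 0.056 ]
block 0.064 [0.4881 0.2048 0.064 ] c6 [0.4815 0.0357 0.064 ]
block 0.072 [0.4852 0.2021 0.072 ] c6 [0.4787 0.0362 0.072 ]
ch [0.4763 0.2436 0.036 ]
ch [0.4605 0.0059 0.036 ]
ch [0.615  0.2344 0.036 ]
plate [[0.4358, -0.2129, 0.078], [0.4132, -0.1614, 0.078], [0.4723, -0.1336, 0.078], [0.4952, -0.1836, 0.078]] [ 0.4541 -0.1729  0.078 ]
0.0562 1.984
0.0654 0.439
0.055 -1.142
0.0663 -2.684
handle proj [[144.0, 370.0], [137.0, 397.0]]
```

>>> servo_tool(
  targets=[
    [[0.02,-0.02,-0.04,0,0,-0.14,0],[0.04,-0.045,-0.08,0,0,-0.28,0],[0.054,-0.066,-0.12,0,0,-0.42,0],[0.054,-0.066,-0.14,0,0,-0.56,0],[0.054,-0.066,-0.16,0,0,-0.714,0],[0.054,-0.066,-0.18,0,0,-0.714,0],[0.054,-0.066,-0.2,0,0,-0.714,0],[0.054,-0.066,-0.215,0,0,-0.714,0],[0.054,-0.066,-0.222,0,0,-0.714,0],[0.054,-0.066,-0.224,0,0,-0.714,0],[0.054,-0.066,-0.224,0,0,-0.714,0],[0.054,-0.066,-0.224,0,0,-0.714,0]],
  ],
)

```text
clock: 3.75
position: [0.4545, -0.1728, 0.1039]
tcp_rot: [0.0, 0.537, 0.844, -0.0]
force: [0.2, -0.4, -0.1]
finger_gap: 0.094
```

Run:
```python
from h import *
o=bot.get_obs();print(o['clock'],o['position'],o['force'],o['tcp_rot'],2*np.arctan2(o['tcp_rot'][1],o['tcp_rot'][2]))
w=grab('wrist');s=grab('side')
a=cv2.resize(w['img'],(533,400));u,v=map(int,proj(s,[.454,-.173,.09]))
b=cv2.resize(s['img'][v-60:v+60,u-40:u+40],(266,400),interpolation=cv2.INTER_CUBIC)
cv2.imwrite('pics/g.png',np.hstack([a,b])[:,:,::-1])
```

```text
3.75 [ 0.45445756 -0.17283954  0.10388177] [ 0.17235082 -0.35967011 -0.0521071 ] [ 4.83489833e-04  5.36535941e-01  8.43877281e-01 -2.90964115e-04] 1.132653793285032
```

View pics/g.png

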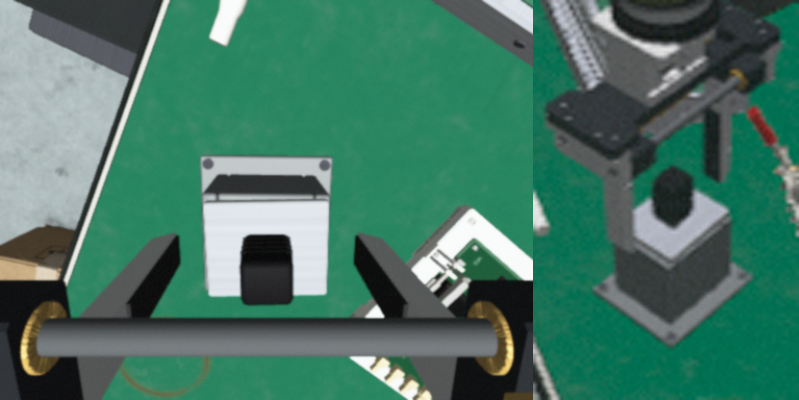

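Handle is centred between the jaws, and the plate is square to them. Lowering to the plate.

>>> servo_tool(
  targets=[
    [[0,0,-0.0015,0,0,0,0],[0,0,-0.0025,0,0,0,0],[0,0,-0.003,0,0,0,0],[0,0,-0.003,0,0,0,0]],
  ],
)

```text
clock: 4.25
position: [0.4543, -0.1729, 0.1007]
tcp_rot: [0.0, 0.537, 0.844, -0.0]
force: [-0.4, 0.2, -0.7]
finger_gap: 0.0939
```

>>> servo_tool(
  targets=[
    [[0,0,0,0,0,0,255],[0,0,0,0,0,0,255],[0,0,0,0,0,0,255],[0,0,0,0,0,0,255],[0,0,0,0,0,0,255],[0,0,0,0,0,0,255],[0,0,0,0,0,0,255],[0,0,0,0,0,0,255]],
  ],
  force=45,
)

```text
clock: 5.05
position: [0.4543, -0.1729, 0.1007]
tcp_rot: [0.0, 0.537, 0.844, -0.0]
force: [-0.0, -0.3, -0.0]
finger_gap: 0.0335
```

>>> servo_tool(
  targets=[
    [[0,0,0,0,0,0,255],[0,0,0,0,0,0,255],[0,0,0,0,0,0,255],[0,0,0,0,0,0,255],[0,0,0,0,0,0,255]],
  ],
)

```text
clock: 5.55
position: [0.4543, -0.1729, 0.1007]
tcp_rot: [0.0, 0.537, 0.844, -0.0]
force: [-1.1, -0.9, 0.1]
finger_gap: 0.0237
```

>>> servo_tool(
  targets=[
    [[0,0,0.01,0,0,0,255],[0,0,0.03,0,0,0,255],[0,0,0.055,0,0,0,255],[0,0,0.08,0,0,0,255],[0,0,0.1,0,0,0,255],[0,0,0.12,0,0,0,255],[0,0,0.13,0,0,0,255],[0,0,0.13,0,0,0,255],[0,0,0.13,0,0,0,255],[0,0,0.13,0,0,0,255]],
  ],
)

```text
clock: 6.55
position: [0.454, -0.1728, 0.2297]
tcp_rot: [-0.001, 0.537, 0.844, -0.0]
force: [0.2, -0.1, -3.9]
finger_gap: 0.0238
```

>>> servo_tool(
  targets=[
    [[0.002,0.03,0,0,0,0.1,255],[0.005,0.07,0,0,0,0.2,255],[0.01,0.11,0,0,0,0.3,255],[0.015,0.15,0,0,0,0.4,255],[0.02,0.19,0,0,0,0.53,255],[0.025,0.23,0,0,0,0.66,255],[0.03,0.27,0,0,0,0.79,255],[0.033,0.31,-0.01,0,0,0.9,255],[0.036,0.35,-0.02,0,0,1.0,255],[0.037,0.37,-0.03,0,0,1.065,255],[0.037,0.38,-0.04,0,0,1.065,255],[0.037,0.38,-0.05,0,0,1.065,255],[0.037,0.38,-0.05,0,0,1.065,255],[0.037,0.38,-0.05,0,0,1.065,255],[0.037,0.38,-0.05,0,0,1.065,255]],
  ],
)

```text
clock: 8.05
position: [0.4913, 0.2065, 0.1803]
tcp_rot: [0.0, 0.035, 0.999, -0.0]
force: [0.8, 0.6, -3.2]
finger_gap: 0.0236
```

Run:
```python
from h import *
o=bot.get_obs();print(o['clock'],o['position'],o['force'],2*np.arctan2(o['tcp_rot'][2],o['tcp_rot'][1])-np.pi/2,o['finger_gap'])
F=[]
for i in range(4):
    f=grab(['side','wrist','wrist','wrist'][i]);F.append(bot.get_obs()['force'])
    if i==0:s=f
    else:w=f
print(np.mean(F,0),np.std(F,0))
a=cv2.resize(w['img'],(440,330));u,v=map(int,proj(s,[.49,.2,.09]))
b=cv2.resize(s['img'][v-50:v+50,u-55:u+55],(363,330),interpolation=cv2.INTER_CUBIC)
cv2.imwrite('pics/h.png',np.hstack([a,b])[:,:,::-1])
print(((np.array([proj(w,p) for p in([.4911,.2075,.056],[.4888,.1758,.061],[.479,.0361,.0692])]))*440/512).round())
```

```text
8.05 [0.49133736 0.20647519 0.18026694] [ 0.8198382   0.58733786 -3.17339061] 1.501181212769517 0.023574274816962063
[ 0.12907408 -0.23320971 -3.29908589] [0.37585883 0.45649448 0.4666594 ]
[[220. 167.]
 [188. 168.]
 [ 39. 170.]]
```

View pics/h.png

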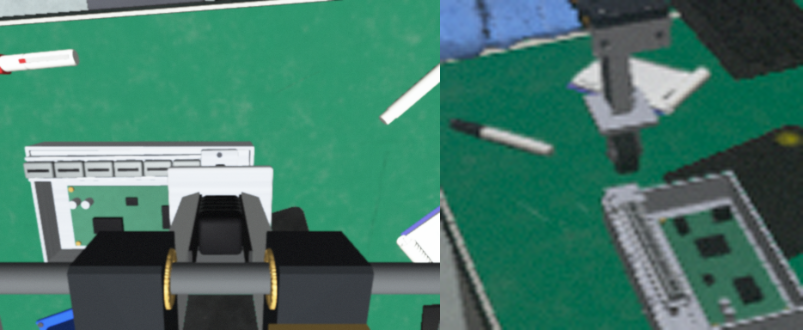

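Run:
```python
from h import *
w=grab('wrist');p=bot.get_obs()['position']
g=cv2.cvtColor(w['img'],cv2.COLOR_RGB2GRAY).astype(float)
for u in(205,225,245,270,290,305): 
    c=g[185:205,u-2:u+3].mean(1);print(u,185+np.argmax(np.abs(np.diff(c)))+.5,c.round().astype(int).tolist())
for q in[(197,196),(317,194.5)]: print((onz(w,*q,p[2]-.0227)-p).round(4))
```

```text
205 185.5 [196, 118, 127, 180, 212, 221, 219, 200, 156, 133, 174, 222, 236, 240, 241, 242, 242, 241, 241, 241]
225 185.5 [162, 110, 142, 190, 215, 220, 216, 192, 143, 137, 186, 227, 237, 240, 242, 242, 242, 241, 241, 241]
245 192.5 [240, 239, 239, 240, 241, 241, 237, 215, 147, 143, 196, 230, 238, 241, 242, 242, 241, 241, 241, 241]
270 192.5 [240, 240, 240, 241, 242, 241, 237, 214, 148, 152, 206, 233, 239, 241, 243, 242, 242, 241, 241, 241]
290 194.5 [218, 220, 221, 222, 222, 222, 214, 182, 138, 159, 209, 234, 239, 242, 243, 242, 241, 241, 241, 242]
305 194.5 [117, 115, 115, 116, 117, 116, 115, 113, 125, 164, 213, 235, 239, 242, 243, 242, 241, 241, 242, 242]
[-0.0273 -0.0299 -0.0227]
[-0.0237  0.0356 -0.0227]
```

>>> servo_tool(
  targets=[
    [[0,0,-0.008,0,0,0,255],[0,0,-0.016,0,0,0,255],[0,0,-0.022,0,0,0,255],[0,0,-0.025,0,0,0,255],[0,0,-0.025,0,0,0,255]],
  ],
)

```text
clock: 8.8
position: [0.4909, 0.207, 0.1543]
tcp_rot: [-0.0, 0.034, 0.999, -0.001]
force: [-0.6, -0.3, -3.0]
finger_gap: 0.0235
```

>>> servo_tool(
  targets=[
    [[-0.0012,0,-0.001,0,0,0,255],[-0.0012,0,-0.002,0,0,0,255],[-0.0012,0,-0.003,0,0,0,255],[-0.0012,0,-0.0035,0,0,0,255],[-0.0012,0,-0.004,0,0,0,255],[-0.0012,0,-0.004,0,0,0,255]],
  ],
)

```text
clock: 9.4
position: [0.4899, 0.2072, 0.1508]
tcp_rot: [0.0, 0.034, 0.999, -0.0]
force: [-1.4, 0.9, 6.1]
finger_gap: 0.0237
```

>>> servo_tool(
  targets=[
    [[0,0,-0.0005,0,0,0,255],[0,0,-0.001,0,0,0,255],[0,0,-0.001,0,0,0,255],[0,0,-0.001,0,0,0,255]],
  ],
)

```text
clock: 9.8
position: [0.4901, 0.2073, 0.1503]
tcp_rot: [0.0, 0.034, 0.999, -0.0]
force: [-2.1, 1.1, 6.5]
finger_gap: 0.0237
```

```bash
cat > st.py <<'E'
from h import *
F=[bot.get_obs()['force']]
for i in range(3): bot.grab_frame('top');F.append(bot.get_obs()['force'])
o=bot.get_obs();print(o['clock'],o['position'].round(4),'N',np.round(np.array(F)+[0,0,3.3],1).tolist())
E
python3 st.py
```

```text
9.95 [0.4901 0.2073 0.1503] N [[-2.1, 1.1, 9.8], [-0.7, -0.1, 10.8], [-1.9, 1.1, 9.6], [-2.8, 0.3, 10.3]]
```

>>> servo_tool(
  targets=[
    [[0,0,-0.0008,0,0,0,255],[0,0,-0.0016,0,0,0,255],[0,0,-0.0016,0,0,0,255],[0,0,-0.0016,0,0,0,255]],
  ],
)

```text
clock: 10.35
position: [0.4903, 0.2076, 0.1495]
tcp_rot: [0.001, 0.034, 0.999, 0.0]
force: [-2.2, 0.5, 8.9]
finger_gap: 0.0233
```

```bash
python3 st.py
```

```text
10.5 [0.4903 0.2076 0.1495] N [[-2.2, 0.5, 12.2], [-3.3, 0.7, 12.3], [-2.5, 1.2, 12.7], [-2.4, 0.1, 13.0]]
```

>>> servo_tool(
  targets=[
    [[0,0,-0.0012,0,0,0,255],[0,0,-0.0017,0,0,0,255],[0,0,-0.0017,0,0,0,255],[0,0,-0.0017,0,0,0,255]],
  ],
)

```text
clock: 10.9
position: [0.4906, 0.2079, 0.1488]
tcp_rot: [0.001, 0.034, 0.999, 0.001]
force: [-2.8, 1.3, 11.6]
finger_gap: 0.024
```

```bash
python3 st.py
```

```text
11.05 [0.4906 0.2079 0.1489] N [[-2.8, 1.3, 14.9], [-2.6, 1.6, 15.3], [-3.9, 1.6, 14.9], [-3.4, 1.6, 14.8]]
```

>>> servo_tool(
  targets=[
    [[-0.0005,-0.002,-0.0011,0,0,0,255],[-0.0008,-0.004,-0.001,0,0,0,255],[-0.001,-0.006,-0.0009,0,0,0,255],[-0.0012,-0.008,-0.0008,0,0,0,255],[-0.0014,-0.01,-0.0007,0,0,0,255],[-0.0016,-0.012,-0.0006,0,0,0,255],[-0.0018,-0.014,-0.0005,0,0,0,255],[-0.002,-0.016,-0.0004,0,0,0,255]],
  ],
)

```text
clock: 11.85
position: [0.4892, 0.1928, 0.1499]
tcp_rot: [0.003, 0.034, 0.999, 0.002]
force: [-2.1, 5.4, 13.3]
finger_gap: 0.0236
```

```bash
python3 st.py
```

```text
12.0 [0.4892 0.1926 0.1499] N [[-2.1, 5.4, 16.6], [-1.2, 4.1, 16.7], [-2.1, 4.0, 17.8], [-3.4, 4.3, 17.1]]
```

>>> servo_tool(
  targets=[
    [[-0.0003,-0.003,-0.0013,0,0,0,255],[-0.0006,-0.005,-0.0012,0,0,0,255],[-0.0009,-0.007,-0.0011,0,0,0,255],[-0.0011,-0.009,-0.001,0,0,0,255],[-0.0013,-0.011,-0.0009,0,0,0,255],[-0.0015,-0.013,-0.0008,0,0,0,255],[-0.0017,-0.015,-0.0007,0,0,0,255],[-0.0018,-0.017,-0.0006,0,0,0,255]],
  ],
)

```text
clock: 12.8
position: [0.488, 0.176, 0.1508]
tcp_rot: [0.004, 0.034, 0.999, 0.002]
force: [-3.3, 1.6, 14.7]
finger_gap: 0.0237
```

```bash
python3 st.py
```

```text
12.95 [0.488  0.1759 0.1508] N [[-3.3, 1.6, 18.0], [-3.2, 1.4, 19.6], [-3.8, 1.0, 18.6], [-3.1, 1.9, 18.7]]
```

>>> servo_tool(
  targets=[
    [[-0.0002,-0.003,-0.0015,-0.003,0.005,0,255],[-0.0004,-0.005,-0.0014,-0.003,0.005,0,255],[-0.0006,-0.007,-0.0013,-0.003,0.005,0,255],[-0.0008,-0.009,-0.0012,-0.003,0.005,0,255],[-0.001,-0.011,-0.0011,-0.003,0.005,0,255],[-0.0011,-0.013,-0.001,-0.003,0.005,0,255],[-0.0012,-0.015,-0.0008,-0.003,0.005,0,255]],
  ],
)

```text
clock: 13.65
position: [0.4874, 0.1616, 0.1518]
tcp_rot: [0.003, 0.034, 0.999, 0.002]
force: [-2.3, 2.4, 17.0]
finger_gap: 0.024
```

```bash
python3 st.py
python3 - <<'E'
from h import *
w=grab('wrist')
ps=[proj(w,p) for p in([.491,.2075,.056],[.4869,.148,.0625],[.4888,.1758,.061],[.479,.0361,.0692])];print(np.round(ps))
u,v=map(int,ps[1]);a=w['img'][v-50:v+40,max(u-110,0):u+90]
cv2.imwrite('pics/i.png',cv2.resize(a,None,fx=4,fy=4,interpolation=cv2.INTER_CUBIC)[:,:,::-1])
E
```

```text
13.8 [0.4874 0.1613 0.1517] N [[-2.3, 2.4, 20.3], [-3.3, 2.3, 20.8], [-4.1, 1.2, 20.7], [-3.7, 1.8, 20.9]]
[[315. 204.]
 [237. 206.]
 [274. 205.]
 [ 84. 208.]]
```

View pics/i.png

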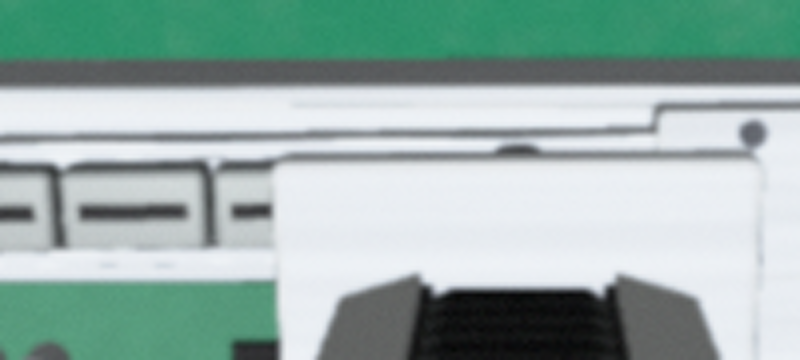

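>>> servo_tool(
  targets=[
    [[-0.0002,-0.003,-0.001,-0.003,0.004,0,255],[-0.0004,-0.005,-0.0005,-0.003,0.004,0,255],[-0.0006,-0.007,0,-0.003,0.004,0,255],[-0.0008,-0.009,0.0001,-0.003,0.004,0,255],[-0.001,-0.011,0.0003,-0.003,0.004,0,255],[-0.0011,-0.013,0.0004,-0.003,0.004,0,255],[-0.0012,-0.015,0.0005,-0.003,0.004,0,255]],
  ],
)

```text
clock: 14.55
position: [0.4866, 0.1466, 0.1534]
tcp_rot: [0.001, 0.034, 0.999, 0.0]
force: [-2.9, 1.4, 13.2]
finger_gap: 0.0238
```

```bash
python3 st.py
```

```text
14.7 [0.4866 0.1465 0.1534] N [[-2.9, 1.4, 16.5], [-3.0, 1.7, 16.4], [-3.9, -0.4, 17.3], [-3.1, -0.1, 17.3]]
```

>>> servo_tool(
  targets=[
    [[-0.0003,-0.002,-0.0011,-0.001,0.001,0,255],[-0.0005,-0.004,-0.001,-0.001,0.001,0,255],[-0.0007,-0.006,-0.0009,-0.001,0.001,0,255],[-0.0009,-0.008,-0.0008,-0.001,0.001,0,255],[-0.0011,-0.01,-0.0006,-0.001,0.001,0,255],[-0.0013,-0.012,-0.0005,-0.001,0.001,0,255],[-0.0015,-0.014,-0.0004,-0.001,0.001,0,255],[-0.0017,-0.016,-0.0003,-0.001,0.001,0,255],[-0.0019,-0.018,-0.0001,-0.001,0.001,0,255],[-0.0021,-0.02,0,-0.001,0.001,0,255],[-0.0023,-0.022,0.0001,-0.001,0.001,0,255],[-0.0024,-0.024,0.0002,-0.001,0.001,0,255],[-0.0026,-0.026,0.0004,-0.001,0.001,0,255],[-0.0028,-0.028,0.0005,-0.001,0.001,0,255]],
  ],
)

```text
clock: 16.1
position: [0.4846, 0.1187, 0.1551]
tcp_rot: [0.002, 0.034, 0.999, -0.0]
force: [-0.7, 1.6, 11.7]
finger_gap: 0.0237
```

```bash
python3 st.py
```

```text
16.25 [0.4846 0.1186 0.1551] N [[-0.7, 1.6, 15.0], [-1.3, 0.7, 15.1], [-1.4, 0.0, 14.5], [-2.8, -0.0, 16.2]]
```

>>> servo_tool(
  targets=[
    [[-0.0002,-0.002,-0.0019,-0.001,0.002,0,255],[-0.0004,-0.004,-0.0018,-0.001,0.002,0,255],[-0.0006,-0.006,-0.0017,-0.001,0.002,0,255],[-0.0008,-0.008,-0.0016,-0.001,0.002,0,255],[-0.001,-0.01,-0.0015,-0.001,0.002,0,255],[-0.0012,-0.012,-0.0014,-0.001,0.002,0,255],[-0.0014,-0.014,-0.0012,-0.001,0.002,0,255],[-0.0016,-0.016,-0.0011,-0.001,0.002,0,255],[-0.0018,-0.018,-0.001,-0.001,0.002,0,255],[-0.002,-0.02,-0.0009,-0.001,0.002,0,255],[-0.0021,-0.022,-0.0008,-0.001,0.002,0,255],[-0.0022,-0.024,-0.0007,-0.001,0.002,0,255],[-0.0024,-0.026,-0.0006,-0.001,0.002,0,255],[-0.0026,-0.028,-0.0005,-0.001,0.002,0,255]],
  ],
)

```text
clock: 17.65
position: [0.4828, 0.0907, 0.156]
tcp_rot: [0.003, 0.034, 0.999, -0.0]
force: [-1.1, 1.4, 12.5]
finger_gap: 0.0235
```

```bash
python3 st.py
```

```text
17.8 [0.4828 0.0906 0.156 ] N [[-1.1, 1.4, 15.8], [-0.9, 0.8, 17.2], [-0.9, 0.6, 15.7], [-0.7, 0.5, 15.7]]
```

>>> servo_tool(
  targets=[
    [[-0.0002,-0.002,-0.0017,-0.001,0.004,0,255],[-0.0004,-0.004,-0.0017,-0.001,0.004,0,255],[-0.0006,-0.006,-0.0016,-0.001,0.004,0,255],[-0.0008,-0.008,-0.0015,-0.001,0.004,0,255],[-0.001,-0.01,-0.0014,-0.001,0.004,0,255],[-0.0012,-0.012,-0.0013,-0.001,0.004,0,255],[-0.0014,-0.014,-0.0012,-0.001,0.004,0,255],[-0.0016,-0.016,-0.0011,-0.001,0.004,0,255],[-0.0018,-0.018,-0.001,-0.001,0.004,0,255],[-0.002,-0.02,-0.0009,-0.001,0.004,0,255],[-0.0021,-0.022,-0.0008,-0.001,0.004,0,255],[-0.0022,-0.024,-0.0007,-0.001,0.004,0,255],[-0.0024,-0.026,-0.0006,-0.001,0.004,0,255],[-0.0026,-0.028,-0.0005,-0.001,0.004,0,255]],
  ],
)

```text
clock: 19.2
position: [0.4811, 0.0626, 0.1567]
tcp_rot: [0.002, 0.034, 0.999, -0.001]
force: [0.5, -0.6, 12.5]
finger_gap: 0.0237
```

```bash
python3 st.py
```

```text
19.35 [0.4811 0.0625 0.1567] N [[0.5, -0.6, 15.8], [-1.2, 0.8, 14.8], [-0.5, -0.9, 16.1], [-0.9, 0.1, 15.5]]
```

>>> servo_tool(
  targets=[
    [[-0.0002,-0.002,-0.0011,0,0.002,0,255],[-0.0004,-0.004,-0.0011,0,0.002,0,255],[-0.0006,-0.006,-0.001,0,0.002,0,255],[-0.0007,-0.008,-0.0009,0,0.002,0,255],[-0.0008,-0.01,-0.0008,0,0.002,0,255],[-0.0009,-0.012,-0.0007,0,0.002,0,255],[-0.0011,-0.014,-0.0006,0,0.002,0,255],[-0.0013,-0.016,-0.0005,0,0.002,0,255],[-0.0014,-0.018,-0.0004,0,0.002,0,255],[-0.0016,-0.02,-0.0003,0,0.002,0,255],[-0.0017,-0.022,-0.0002,0,0.002,0,255],[-0.0018,-0.024,-0.0001,0,0.002,0,255],[-0.002,-0.026,0,0,0.002,0,255],[-0.0021,-0.028,0,0,0.002,0,255],[-0.0022,-0.03,0.0001,0,0.002,0,255],[-0.0022,-0.032,0.0002,0,0.002,0,255]],
  ],
)

```text
clock: 20.95
position: [0.4794, 0.0304, 0.1578]
tcp_rot: [0.002, 0.034, 0.999, -0.001]
force: [-1.9, 0.7, 9.0]
finger_gap: 0.0237
```

```bash
python3 st.py
```

```text
21.1 [0.4794 0.0303 0.1577] N [[-1.9, 0.7, 12.3], [-1.4, -0.5, 12.0], [-0.2, -0.1, 11.9], [-1.7, -0.3, 12.4]]
```

>>> servo_tool(
  targets=[
    [[0,0.001,-0.0015,0,0.002,0,255],[0,0.002,-0.0022,0,0.002,0,255],[0,0.003,-0.0026,0,0.002,0,255],[0.0001,0.004,-0.0028,0,0.002,0,255],[0.0002,0.005,-0.003,0,0.002,0,255],[0.0003,0.006,-0.0032,0,0.002,0,255]],
  ],
)

```text
clock: 21.7
position: [0.4803, 0.0363, 0.1558]
tcp_rot: [0.002, 0.035, 0.999, -0.001]
force: [-3.0, -0.1, 15.6]
finger_gap: 0.0239
```

```bash
python3 st.py
```

```text
21.85 [0.4804 0.0364 0.1559] N [[-3.0, -0.1, 18.9], [-3.3, 0.7, 19.0], [-2.8, 0.6, 18.2], [-2.8, 0.4, 18.6]]
```

>>> servo_tool(
  targets=[
    [[0,0,0.01,0,0,0,255],[0,0,0.03,0,0,0,255],[0.02,0.03,0.045,0,0,0,255],[0.04,0.06,0.05,0,0,0,255],[0.055,0.08,0.05,0,0,0,255],[0.055,0.08,0.05,0,0,0,255],[0.055,0.08,0.05,0,0,0,255]],
  ],
)

```text
clock: 22.55
position: [0.535, 0.1164, 0.2052]
tcp_rot: [0.002, 0.034, 0.999, -0.001]
force: [0.2, 1.2, -3.3]
finger_gap: 0.0235
```

```bash
python3 st.py
python3 - <<'E'
from h import *
import pickle
w=grab('wrist');pickle.dump(w,open('w3.pkl','wb'))
ps=np.array([proj(w,p) for p in([.491,.2075,.056],[.479,.0361,.0652])]);print(ps.round())
u0,u1=int(ps[:,0].min()-30),int(ps[:,0].max()+30);v=int(ps[:,1].mean())
a=w['img'][v-45:v+45,u0:u1];k=795/(u1-u0)
b=cv2.resize(a,None,fx=k,fy=k,interpolation=cv2.INTER_CUBIC);print(u0,v-45,k,b.shape)
cv2.imwrite('pics/j.png',b[:,:,::-1])
E
```

```text
22.7 [0.535  0.1157 0.2058] N [[0.2, 1.2, 0.0], [-1.3, 0.2, 0.5], [0.8, 0.9, -0.6], [-0.1, 0.2, -0.2]]
[[355. 132.]
 [159. 133.]]
129 87 3.10546875 (279, 795, 3)
```

View pics/j.png

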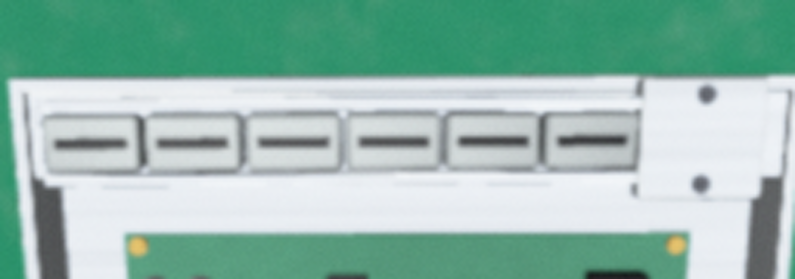

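>>> servo_tool(
  targets=[
    [[0,0.04,0,0,0,0,255],[0,0.07,0,0,0,0,255],[0,0.07,0,0,0,0,255],[0,0.07,0,0,0,0,255],[0,0.07,0,0,0,0,255]],
  ],
)

```text
clock: 23.25
position: [0.5351, 0.1848, 0.206]
tcp_rot: [0.002, 0.035, 0.999, -0.001]
force: [-0.2, -0.5, -3.9]
finger_gap: 0.0237
```

```bash
cat > cl.py <<'E'
from h import *
import pickle
def feats(w):
    # pixel centroids of clip slots + two block holes, guided by the predicted places
    g=cv2.cvtColor(w['img'],cv2.COLOR_RGB2GRAY); G=cv2.resize(g,None,fx=4,fy=4,interpolation=cv2.INTER_CUBIC)
    out=[]
    for k in range(6):
        s=.032+.028*k; P=[.4911-.0692*s,.2075-.9976*s,.056+.048*s]
        u,v=[int(4*q) for q in proj(w,P)]
        dx,dy=44,18
        r=255-G[v-dy+8:v+dy+8,u-dx:u+dx].astype(float); 
        m=((r>140)*255).astype('uint8'); n,l,st,c=cv2.connectedComponentsWithStats(m)
        ok=[i for i in range(1,n) if st[i,2]>40 and st[i,3]<16]
        if not ok: out.append(None);print('none',k,[(st[i].tolist()) for i in range(n)]);continue
        i=max(ok,key=lambda i:st[i,4]); wt=np.where(l==i,r-140,0); yy,xx=np.mgrid[:r.shape[0],:r.shape[1]]
        out.append(((u-dx+(wt*xx).sum()/wt.sum()+.5)/4-.5,(v-dy+8+(wt*yy).sum()/wt.sum()+.5)/4-.5))
    return out
def holes(w):
    g=cv2.cvtColor(w['img'],cv2.COLOR_RGB2GRAY); G=cv2.resize(g,None,fx=4,fy=4,interpolation=cv2.INTER_CUBIC)
    u,v=[int(4*q) for q in proj(w,[.4911,.2075,.056])]
    r=255-G[v-85:v+90,u-55:u+60].astype(float); m=((r>90)*255).astype('uint8');n,l,st,c=cv2.connectedComponentsWithStats(m)
    h=[((u-55+c[i][0]+.5)/4-.5,(v-85+c[i][1]+.5)/4-.5) for i in range(1,n) if 12<st[i,2]<40 and 12<st[i,3]<40 and 0<st[i,0] and 0<st[i,1]]
    return sorted(h,key=lambda p:p[1])
E
python3 - <<'E'
from cl import *
w=grab('wrist');pickle.dump(w,open('w4.pkl','wb'));w3=pickle.load(open('w3.pkl','rb'))
print(bot.get_obs()['position'],bot.get_obs()['clock'])
A=feats(w3);B=feats(w)
print(holes(w3),holes(w))
for a,b in zip(A,B):
    if a and b:
        p,e=tri(w3,a,w,b);print(np.round(a,1),np.round(b,1),p.round(4),round(e,4))
for a,b in zip(holes(w3),holes(w)):
    p,e=tri(w3,a,w,b);print('hole',p.round(4),round(e,4))
E
```

```text
[0.5351409  0.18469715 0.20601379] 23.3
[(np.float64(356.20562330623306), np.float64(116.87974254742548)), (np.float64(354.17836257309943), np.float64(145.85087719298247))] [(np.float64(276.9280523255814), np.float64(122.43386627906976)), (np.float64(276.6844512195122), np.float64(151.12728658536585))]
[319.5 131.8] [240.9 137.2] [0.4884 0.175  0.06  ] 0.0
[287.8 132. ] [208.7 137.5] [0.4865 0.1471 0.0626] 0.0
[255.9 132.2] [176.1 137.7] [0.4845 0.1195 0.066 ] 0.0
[223.5 132.5] [143.7 138. ] [0.4827 0.0916 0.0664] 0.0001
[191.  132.6] [111.2 138.2] [0.4808 0.0641 0.0676] 0.0001
[157.2 132.9] [ 78.6 138.5] [0.4793 0.034  0.0638] 0.0
hole [0.478  0.2075 0.0584] 0.0001
hole [0.5031 0.2059 0.058 ] 0.0001
```

>>> servo_tool(
  targets=[
    [[0,-0.05,0,0,0,0,255],[0,-0.1,0,0,0,0,255],[0,-0.14,0,0,0,0,255],[0,-0.14,0,0,0,0,255],[0,-0.14,0,0,0,0,255],[0,-0.14,0,0,0,0,255]],
  ],
)

```text
clock: 23.9
position: [0.5351, 0.045, 0.2061]
tcp_rot: [0.002, 0.035, 0.999, -0.001]
force: [0.1, 0.4, -3.1]
finger_gap: 0.0237
```

Run:
```python
from cl import *
w=grab('wrist');pickle.dump(w,open('w5.pkl','wb'));w4=pickle.load(open('w4.pkl','rb'));w3=pickle.load(open('w3.pkl','rb'))
print(bot.get_obs()['position'],bot.get_obs()['clock'])
F=[feats(x)+holes(x) for x in(w3,w4,w)]
print([len(f) for f in F])
for i in range(8):
    try: print(i+1,[tri(x,F[a][i],y,F[b][i])[0].round(4).tolist() for x,y,a,b in((w4,w,1,2),(w3,w,0,2),(w3,w4,0,1))], [np.round(F[k][i],2).tolist() for k in range(3)])
    except Exception as e: print(i,e)
```

```text
[0.53509619 0.04533329 0.20603976] 23.95
[8, 8, 8]
1 [[0.4885, 0.175, 0.0592], [0.4886, 0.1753, 0.0584], [0.4884, 0.175, 0.06]] [[319.49, 131.77], [240.87, 137.2], [400.04, 125.72]]
2 [[0.4866, 0.1469, 0.0616], [0.4867, 0.1473, 0.0605], [0.4865, 0.1471, 0.0626]] [[287.83, 131.97], [208.71, 137.48], [368.77, 125.97]]
3 [[0.4846, 0.1189, 0.0638], [0.4848, 0.1194, 0.0616], [0.4845, 0.1195, 0.066]] [[255.92, 132.21], [176.12, 137.73], [337.01, 126.16]]
4 [[0.4827, 0.0913, 0.0654], [0.4828, 0.0914, 0.0644], [0.4827, 0.0916, 0.0664]] [[223.46, 132.47], [143.74, 137.97], [305.11, 126.34]]
5 [[0.4809, 0.0634, 0.0661], [0.481, 0.0635, 0.0646], [0.4808, 0.0641, 0.0676]] [[191.04, 132.64], [111.21, 138.21], [272.59, 126.55]]
6 [[0.4791, 0.0351, 0.0659], [0.479, 0.0352, 0.0679], [0.4793, 0.034, 0.0638]] [[157.17, 132.86], [78.59, 138.46], [239.46, 126.8]]
7 [[0.478, 0.2075, 0.0583], [0.478, 0.2075, 0.0582], [0.478, 0.2075, 0.0584]] [[356.21, 116.88], [276.93, 122.43], [437.74, 110.66]]
8 [[0.5032, 0.2059, 0.0581], [0.5031, 0.2058, 0.0581], [0.5031, 0.2059, 0.058]] [[354.18, 145.85], [276.68, 151.13], [433.99, 139.9]]
```

Stereo puts clips 3 to 5 about 1 to 1.6 mm above the block-to-clip-6 line, so they look not quite flush (15–16 N there). I roll again from the end block at about 19–20 N.

>>> servo_tool(
  targets=[
    [[-0.01,0.04,0,0.002,0.004,0,255],[-0.02,0.08,-0.01,0.002,0.004,0,255],[-0.035,0.12,-0.02,0.002,0.004,0,255],[-0.045,0.15,-0.03,0.002,0.004,0,255],[-0.0452,0.162,-0.04,0.002,0.004,0,255],[-0.0452,0.162,-0.05,0.002,0.004,0,255],[-0.0452,0.162,-0.0535,0.002,0.004,0,255],[-0.0452,0.162,-0.055,0.002,0.004,0,255],[-0.0452,0.162,-0.0565,0.002,0.004,0,255],[-0.0452,0.162,-0.058,0.002,0.004,0,255],[-0.0452,0.162,-0.0592,0.002,0.004,0,255],[-0.0452,0.162,-0.0595,0.002,0.004,0,255]],
  ],
)

```text
clock: 25.15
position: [0.4907, 0.2071, 0.1483]
tcp_rot: [0.001, 0.036, 0.999, 0.0]
force: [-4.0, 1.7, 14.0]
finger_gap: 0.0234
```

```bash
python3 st.py
```

```text
25.3 [0.4907 0.2071 0.1484] N [[-4.0, 1.7, 17.3], [-4.1, -0.8, 17.2], [-4.9, 1.5, 17.2], [-4.0, 0.9, 16.8]]
```

>>> servo_tool(
  targets=[
    [[-0.0003,-0.002,-0.0024,0,0.001,0,255],[-0.0005,-0.004,-0.0025,0,0.001,0,255],[-0.0007,-0.006,-0.0024,0,0.001,0,255],[-0.0009,-0.008,-0.0023,0,0.001,0,255],[-0.001,-0.01,-0.0022,0,0.001,0,255],[-0.0012,-0.012,-0.0021,0,0.001,0,255],[-0.0014,-0.014,-0.002,0,0.001,0,255],[-0.0016,-0.016,-0.0019,0,0.001,0,255],[-0.0018,-0.018,-0.0018,0,0.001,0,255],[-0.002,-0.02,-0.0017,0,0.001,0,255],[-0.0021,-0.022,-0.0016,0,0.001,0,255],[-0.0022,-0.024,-0.0015,0,0.001,0,255],[-0.0024,-0.026,-0.0014,0,0.001,0,255],[-0.0026,-0.028,-0.0013,0,0.001,0,255],[-0.0027,-0.03,-0.0012,0,0.001,0,255],[-0.0028,-0.032,-0.0011,0,0.001,0,255]],
  ],
)

```text
clock: 26.9
position: [0.4889, 0.1751, 0.1499]
tcp_rot: [0.003, 0.036, 0.999, 0.002]
force: [-7.9, 2.8, 20.5]
finger_gap: 0.0241
```

```bash
python3 st.py
```

```text
27.05 [0.4888 0.175  0.1499] N [[-7.9, 2.8, 23.8], [-7.0, 2.4, 24.0], [-6.1, 1.8, 23.7], [-7.0, 1.5, 23.1]]
```

Force hit about 23.7 N there, which is too close to the limit, so I ease it off before looking closer.

>>> servo_tool(
  targets=[
    [[-0.001,0,0.002,0,0.004,0,255],[-0.001,0,0.006,0,0.004,0,255],[-0.001,0,0.012,0,0.004,0,255]],
  ],
)

```text
clock: 27.35
position: [0.4879, 0.1743, 0.162]
tcp_rot: [0.0, 0.037, 0.999, 0.001]
force: [0.4, 0.4, -3.1]
finger_gap: 0.024
```

Run:
```python
from h import *
import pickle
L=[]
for n in('w3','w4','w5'):
    w=pickle.load(open(n+'.pkl','rb'));ps=np.array([proj(w,p) for p in([.491,.2075,.056],[.479,.0361,.0652])])
    u0,u1=int(ps[1,0]-22),int(ps[0,0]+25);v=int(ps[:,1].mean())
    L.append(cv2.resize(w['img'][v-20:v+24,u0:u1],(796,140),interpolation=cv2.INTER_CUBIC))
b=np.vstack(L);g=np.clip((b.astype(float)-60)*1.35,0,255)
cv2.imwrite('pics/k.png',g[:,:,::-1])
```

```text
[ WARN:0@0.330] global loadsave.cpp:1063 imwrite_ Unsupported depth image for selected encoder is fallbacked to CV_8U.
```

View pics/k.png

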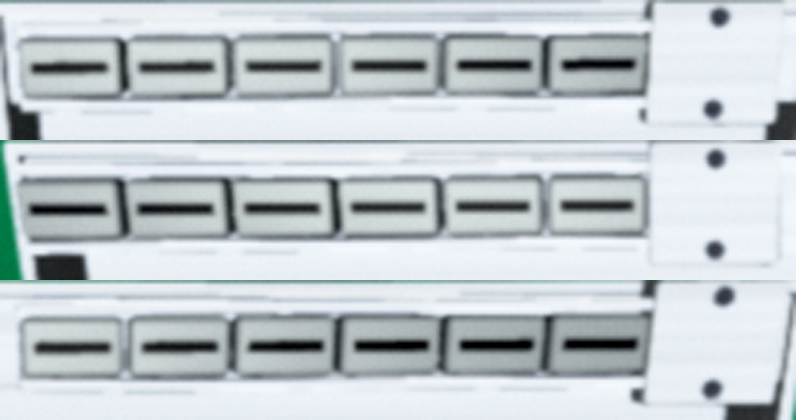

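Run:
```python
from cl import *
W={n:pickle.load(open(n+'.pkl','rb')) for n in('w1','w2','w3','w4','w5')}
def gold(w):
    h=cv2.cvtColor(cv2.resize(w['img'],None,fx=4,fy=4,interpolation=cv2.INTER_CUBIC),cv2.COLOR_RGB2HSV)
    m=cv2.inRange(h,(15,90,120),(32,255,255));n,l,st,c=cv2.connectedComponentsWithStats(m)
    L=[((c[i][0]+.5)/4-.5,(c[i][1]+.5)/4-.5) for i in range(1,n) if 40<st[i,4]<1500]
    out=[]
    for P in([.50,.03,.03],[.5085,.185,.03]):
        q=proj(w,P);d=[np.hypot(a[0]-q[0],a[1]-q[1]) for a in L];i=np.argmin(d) if L else None
        out.append((L[i],round(d[i])) if i is not None else None)
    return out
G={n:gold(w) for n,w in W.items()};print({n:[(np.round(x[0],1).tolist(),int(x[1])) for x in g] for n,g in G.items()})
for a,b in(('w1','w2'),('w4','w5'),('w3','w5')):
    for k in(0,1):
        p,e=tri(W[a],G[a][k][0],W[b],G[b][k][0]);print(a,b,'gold',k,p.round(4),round(e,4))
Z={}
for a,b in(('w1','w2'),('w4','w5')):
    A,B=feats(W[a]),feats(W[b])
    print(a,b,[tri(W[a],x,W[b],y)[0][2].round(4) if x and y else None for x,y in zip(A,B)],[np.round(x,1).tolist() if x else 0 for x in A],[np.round(x,1).tolist() if x else 0 for x in B])
```

```text
{'w1': [([287.3, 233.2], 7), ([406.7, 192.2], 17)], 'w2': [([376.8, 195.9], 8), ([502.7, 152.6], 14)], 'w3': [([173.0, 165.8], 16), ([346.2, 165.3], 27)], 'w4': [([107.5, 170.3], 18), ([279.6, 169.7], 30)], 'w5': [([240.7, 160.8], 15), ([414.4, 160.2], 23)]}
w1 w2 gold 0 [0.5173 0.0305 0.0121] 0.0001
w1 w2 gold 1 [0.5293 0.2102 0.0121] 0.0001
w4 w5 gold 0 [0.5169 0.0305 0.0124] 0.0001
w4 w5 gold 1 [0.5289 0.2101 0.0124] 0.0
w3 w5 gold 0 [0.5169 0.0305 0.0124] 0.0001
w3 w5 gold 1 [0.5291 0.2104 0.0118] 0.0
none 0 [[0, 0, 88, 36, 2260], [0, 0, 26, 36, 281], [21, 2, 61, 28, 627]]
none 1 [[0, 0, 88, 36, 2341], [0, 0, 27, 36, 231], [21, 3, 59, 28, 596]]
none 2 [[0, 0, 88, 36, 2415], [0, 0, 28, 29, 209], [21, 4, 58, 26, 541], [7, 35, 3, 1, 3]]
none 3 [[0, 0, 88, 36, 2509], [0, 0, 26, 14, 121], [20, 4, 58, 27, 538]]
none 4 [[0, 0, 88, 36, 2564], [1, 0, 27, 10, 115], [19, 6, 57, 25, 489]]
none 5 [[0, 0, 88, 36, 2611], [3, 0, 25, 9, 90], [18, 6, 56, 26, 467]]
none 0 [[0, 0, 88, 36, 2081], [0, 0, 25, 36, 351], [24, 0, 64, 29, 734], [0, 34, 1, 2, 2]]
none 1 [[0, 0, 88, 36, 2140], [0, 0, 25, 36, 281], [23, 0, 65, 30, 746], [0, 35, 1, 1, 1]]
none 2 [[0, 0, 88, 36, 2094], [0, 0, 29, 36, 357], [24, 1, 64, 29, 717]]
none 3 [[0, 0, 88, 36, 2145], [0, 0, 26, 36, 321], [21, 0, 64, 30, 702]]
none 4 [[0, 0, 88, 36, 2237], [0, 0, 26, 36, 251], [22, 1, 62, 30, 680]]
none 5 [[0, 0, 88, 36, 2240], [0, 0, 26, 36, 267], [20, 2, 63, 29, 661]]
w1 w2 [None, None, None, None, None, None] [0, 0, 0, 0, 0, 0] [0, 0, 0, 0, 0, 0]
w4 w5 [np.float64(0.0592), np.float64(0.0616), np.float64(0.0638), np.float64(0.0654), np.float64(0.0661), np.float64(0.0659)] [[240.9, 137.2], [208.7, 137.5], [176.1, 137.7], [143.7, 138.0], [111.2, 138.2], [78.6, 138.5]] [[400.0, 125.7], [368.8, 126.0], [337.0, 126.2], [305.1, 126.3], [272.6, 126.5], [239.5, 126.8]]
```

```bash
sed -i 's/st\[i,3\]<16/st[i,3]<32/; s/dx,dy=44,18/dx,dy=50,24/' cl.py
python3 - <<'E'
from cl import *
W={n:pickle.load(open(n+'.pkl','rb')) for n in('w1','w2','w3','w4','w5')}
F={n:feats(w) for n,w in W.items()}
for a,b in(('w1','w2'),('w4','w5')):
    P=np.array([tri(W[a],x,W[b],y)[0] for x,y in zip(F[a],F[b])]);print(a,b,(P*1e3).round(1).tolist())
# plan-consistency: single-view height from known spacing is not used
h1=holes(W['w1']);print(h1)
# least-squares over all three post views
for i in range(6):
    M=[];r=[]
    for n in('w3','w4','w5'):
        p,d=ray(W[n],*F[n][i]);d/=np.linalg.norm(d);A=np.eye(3)-np.outer(d,d);M.append(A);r.append(A@p)
    print(i+1,(np.linalg.lstsq(np.vstack(M),np.hstack(r),rcond=None)[0]*1e3).round(1))
E
```

```text
w1 w2 [[488.5, 174.8, 63.7], [486.9, 147.3, 64.1], [485.0, 119.3, 65.8], [483.4, 91.7, 65.9], [481.3, 63.7, 67.9], [479.1, 35.1, 70.6]]
w4 w5 [[488.5, 175.0, 59.5], [486.6, 147.0, 61.7], [484.6, 118.9, 63.9], [482.7, 91.3, 65.7], [480.8, 63.4, 66.8], [479.0, 35.2, 67.0]]
[(np.float64(407.73130841121497), np.float64(166.0105140186916)), (np.float64(412.2975), np.float64(184.13875000000002))]
1 [488.5 175.   59.5]
2 [486.6 147.   61.7]
3 [484.6 119.1  63.9]
4 [482.7  91.4  65.7]
5 [480.9  63.5  66.7]
6 [479.1  35.   67. ]
```

>>> servo_tool(
  targets=[
    [[-0.0005,0,-0.006,0,0,0,255],[-0.0005,0,-0.009,0,0,0,255],[-0.0005,-0.001,-0.0105,0,0,0,255],[-0.0005,-0.002,-0.0115,0,0,0,255],[-0.0006,-0.003,-0.0125,0,0,0,255],[-0.0007,-0.004,-0.0128,0,0,0,255],[-0.0008,-0.006,-0.0127,0,0,0,255],[-0.001,-0.008,-0.0126,0,0,0,255],[-0.0012,-0.01,-0.0125,0,0,0,255],[-0.0014,-0.012,-0.0124,0,0,0,255],[-0.0015,-0.014,-0.0123,0,0,0,255]],
  ],
)

```text
clock: 28.45
position: [0.4871, 0.1609, 0.1514]
tcp_rot: [0.002, 0.037, 0.999, 0.002]
force: [-4.0, 3.5, 19.2]
finger_gap: 0.0237
```

```bash
python3 st.py
```

```text
28.6 [0.4871 0.1608 0.1513] N [[-4.0, 3.5, 22.5], [-4.2, 2.7, 22.1], [-4.3, 1.8, 21.8], [-3.7, 1.2, 22.8]]
```

>>> servo_tool(
  targets=[
    [[-0.0003,-0.002,-0.0014,0,0.003,0,255],[-0.0005,-0.004,-0.0012,0,0.003,0,255],[-0.0007,-0.006,-0.001,0,0.003,0,255],[-0.0009,-0.008,-0.0008,0,0.003,0,255],[-0.001,-0.01,-0.0006,0,0.003,0,255],[-0.0012,-0.012,-0.0005,0,0.003,0,255],[-0.0014,-0.014,-0.0005,0,0.003,0,255]],
  ],
)

```text
clock: 29.3
position: [0.4864, 0.1473, 0.1525]
tcp_rot: [0.001, 0.037, 0.999, 0.003]
force: [-4.1, 2.8, 19.1]
finger_gap: 0.024
```

```bash
python3 st.py
```

```text
29.45 [0.4863 0.1471 0.1524] N [[-4.1, 2.8, 22.4], [-5.2, 0.6, 22.3], [-5.3, 1.1, 22.1], [-4.7, 0.8, 22.5]]
```

>>> servo_tool(
  targets=[
    [[-0.0003,-0.002,-0.001,0,0.002,-0.003,255],[-0.0005,-0.004,-0.0009,0,0.002,-0.003,255],[-0.0007,-0.006,-0.0008,0,0.002,-0.003,255],[-0.0009,-0.008,-0.0007,0,0.002,-0.003,255],[-0.0011,-0.01,-0.0006,0,0.002,-0.003,255],[-0.0013,-0.012,-0.0006,0,0.002,-0.003,255],[-0.0015,-0.014,-0.0005,0,0.002,-0.003,255],[-0.0017,-0.016,-0.0004,0,0.002,-0.003,255],[-0.0018,-0.018,-0.0004,0,0.002,-0.003,255],[-0.002,-0.02,-0.0003,0,0.002,-0.003,255],[-0.0021,-0.022,-0.0003,0,0.002,-0.003,255],[-0.0023,-0.024,-0.0002,0,0.002,-0.003,255],[-0.0024,-0.026,-0.0002,0,0.002,-0.003,255],[-0.0026,-0.028,-0.0001,0,0.002,-0.003,255]],
  ],
)

```text
clock: 30.85
position: [0.4844, 0.1195, 0.1539]
tcp_rot: [0.002, 0.038, 0.999, 0.003]
force: [-3.4, 3.2, 18.4]
finger_gap: 0.0237
```

```bash
python3 st.py
```

```text
31.0 [0.4844 0.1194 0.154 ] N [[-3.4, 3.2, 21.7], [-5.3, 1.2, 22.1], [-4.5, 0.6, 22.7], [-5.1, 1.0, 22.7]]
```

>>> servo_tool(
  targets=[
    [[-0.0003,-0.002,-0.0009,0,0.002,-0.003,255],[-0.0005,-0.004,-0.0009,0,0.002,-0.003,255],[-0.0007,-0.006,-0.0008,0,0.002,-0.003,255],[-0.0009,-0.008,-0.0008,0,0.002,-0.003,255],[-0.0011,-0.01,-0.0007,0,0.002,-0.003,255],[-0.0013,-0.012,-0.0007,0,0.002,-0.003,255],[-0.0015,-0.014,-0.0006,0,0.002,-0.003,255],[-0.0017,-0.016,-0.0005,0,0.002,-0.003,255],[-0.0018,-0.018,-0.0005,0,0.002,-0.003,255],[-0.002,-0.02,-0.0004,0,0.002,-0.003,255],[-0.0021,-0.022,-0.0004,0,0.002,-0.003,255],[-0.0023,-0.024,-0.0003,0,0.002,-0.003,255],[-0.0024,-0.026,-0.0003,0,0.002,-0.003,255],[-0.0026,-0.028,-0.0002,0,0.002,-0.003,255]],
  ],
)

```text
clock: 32.4
position: [0.4825, 0.0916, 0.1552]
tcp_rot: [0.002, 0.04, 0.999, 0.003]
force: [-4.1, 2.0, 18.1]
finger_gap: 0.0237
```

```bash
python3 st.py
```

```text
32.55 [0.4825 0.0915 0.1551] N [[-4.1, 2.0, 21.4], [-4.0, 1.4, 20.8], [-3.8, 0.9, 21.5], [-3.3, 0.8, 21.4]]
```

>>> servo_tool(
  targets=[
    [[-0.0003,-0.002,-0.0013,0,0.002,-0.003,255],[-0.0005,-0.004,-0.0012,0,0.002,-0.003,255],[-0.0007,-0.006,-0.0011,0,0.002,-0.003,255],[-0.0009,-0.008,-0.001,0,0.002,-0.003,255],[-0.0011,-0.01,-0.0009,0,0.002,-0.003,255],[-0.0013,-0.012,-0.0008,0,0.002,-0.003,255],[-0.0015,-0.014,-0.0007,0,0.002,-0.003,255],[-0.0017,-0.016,-0.0006,0,0.002,-0.003,255],[-0.0018,-0.018,-0.0005,0,0.002,-0.003,255],[-0.002,-0.02,-0.0004,0,0.002,-0.003,255],[-0.0021,-0.022,-0.0003,0,0.002,-0.003,255],[-0.0023,-0.024,-0.0002,0,0.002,-0.003,255],[-0.0024,-0.026,-0.0001,0,0.002,-0.003,255],[-0.0026,-0.028,0,0,0.002,-0.003,255]],
  ],
)

```text
clock: 33.95
position: [0.4804, 0.0636, 0.1562]
tcp_rot: [0.002, 0.041, 0.999, 0.003]
force: [-3.6, 0.8, 14.0]
finger_gap: 0.0238
```

```bash
python3 st.py
```

```text
34.1 [0.4804 0.0635 0.1562] N [[-3.6, 0.8, 17.3], [-2.8, 0.7, 17.6], [-3.1, -0.1, 17.8], [-3.3, -0.7, 17.2]]
```

>>> servo_tool(
  targets=[
    [[-0.0001,0,-0.0017,0,0.002,-0.003,255],[-0.0001,-0.001,-0.0018,0,0.002,-0.003,255],[-0.0003,-0.003,-0.0018,0,0.002,-0.003,255],[-0.0005,-0.005,-0.0017,0,0.002,-0.003,255],[-0.0007,-0.007,-0.0016,0,0.002,-0.003,255],[-0.0008,-0.009,-0.0015,0,0.002,-0.003,255],[-0.001,-0.011,-0.0014,0,0.002,-0.003,255],[-0.0012,-0.013,-0.0013,0,0.002,-0.003,255]],
  ],
)

```text
clock: 34.9
position: [0.4797, 0.0505, 0.156]
tcp_rot: [0.002, 0.043, 0.999, 0.003]
force: [-3.4, 0.3, 15.4]
finger_gap: 0.024
```

```bash
python3 st.py
```

```text
35.05 [0.4797 0.0504 0.156 ] N [[-3.4, 0.3, 18.7], [-4.1, 1.1, 18.3], [-4.3, 0.4, 18.9], [-3.7, 0.5, 18.6]]
```

>>> servo_tool(
  targets=[
    [[-0.0002,-0.002,-0.0014,0,0.003,0.002,255],[-0.0004,-0.004,-0.0013,0,0.003,0.004,255],[-0.0006,-0.006,-0.0013,0,0.003,0.006,255],[-0.0008,-0.008,-0.0012,0,0.003,0.008,255],[-0.001,-0.01,-0.0011,0,0.003,0.01,255],[-0.0012,-0.012,-0.0011,0,0.003,0.012,255],[-0.0013,-0.014,-0.001,0,0.003,0.014,255],[-0.0015,-0.016,-0.001,0,0.003,0.015,255],[-0.0016,-0.018,-0.001,0,0.003,0.015,255]],
  ],
)

```text
clock: 35.95
position: [0.4787, 0.0324, 0.156]
tcp_rot: [0.001, 0.035, 0.999, 0.003]
force: [-3.1, 1.1, 14.2]
finger_gap: 0.0237
```

```bash
python3 st.py
```

```text
36.1 [0.4787 0.0323 0.156 ] N [[-3.1, 1.1, 17.5], [-3.0, 0.9, 16.3], [-3.9, 0.6, 18.1], [-3.9, -0.0, 18.7]]
```

>>> servo_tool(
  targets=[
    [[0,0,0.01,0,0,0,255],[0,0,0.025,0,0,0,255],[0.02,0.005,0.035,0,0,0,255],[0.045,0.01,0.035,0,0,0,255],[0.057,0.013,0.035,0,0,0,255],[0.057,0.013,0.035,0,0,0,255],[0.057,0.013,0.035,0,0,0,255]],
  ],
)

```text
clock: 36.8
position: [0.5351, 0.0452, 0.1903]
tcp_rot: [0.0, 0.035, 0.999, 0.003]
force: [0.6, 0.1, -2.9]
finger_gap: 0.0235
```

Run:
```python
from cl import *
w=grab('wrist');pickle.dump(w,open('w6.pkl','wb'));print(bot.get_obs()['position'])
```

```text
[0.53499365 0.04518486 0.19058316]
```

>>> servo_tool(
  targets=[
    [[0,0.05,0,0,0,0,255],[0,0.1,0,0,0,0,255],[0,0.14,0,0,0,0,255],[0,0.14,0,0,0,0,255],[0,0.14,0,0,0,0,255],[0,0.14,0,0,0,0,255]],
  ],
)

```text
clock: 37.45
position: [0.5348, 0.1842, 0.1907]
tcp_rot: [0.001, 0.036, 0.999, 0.003]
force: [0.5, -1.0, -2.5]
finger_gap: 0.024
```

Run:
```python
from cl import *
w=grab('wrist');pickle.dump(w,open('w7.pkl','wb'));print(bot.get_obs()['position'])
v=pickle.load(open('w6.pkl','rb'))
for n,f in(('slot',feats),('hole',holes)):
    A,B=f(v),f(w)
    for a,b in zip(A,B):
        if a and b: p,e=tri(v,a,w,b);print(n,(p*1e3).round(1),round(e*1e3,2),np.round(a,1),np.round(b,1))
```

```text
[0.53496036 0.184035   0.19067701]
slot [488.5 175.1  59.3] 0.05 [405.6 127.4] [239.5 139.7]
slot [486.5 146.7  62.1] 0.03 [372.7 127.7] [205.1 140. ]
slot [484.7 119.1  62.6] 0.02 [339.4 127.9] [171.7 140.4]
slot [482.7  91.1  65.5] 0.03 [305.9 128.2] [136.6 140.8]
slot [480.9  63.5  66.8] 0.01 [272.  128.4] [102.2 141.1]
slot [479.1  35.4  66.6] 0.0 [237.3 128.7] [ 67.8 141.4]
hole [478.  207.5  58.2] 0.06 [444.7 111.8] [277.2 124.1]
hole [503.  205.8  58.4] 0.05 [440.8 142.2] [276.8 154.2]
```

Heights now lie within about a millimetre of one straight line through the block. The clips also gave no further under 17–22 N. Now I take the roller back to its stand.

>>> servo_tool(
  targets=[
    [[-0.01,-0.02,0.03,-0.006,0.002,0,255],[-0.02,-0.06,0.045,-0.006,0.002,0,255],[-0.03,-0.1,0.045,-0.006,0.002,0,255],[-0.03,-0.1,0.045,-0.006,0.002,0,255]],
  ],
)

```text
clock: 37.9
position: [0.5042, 0.0797, 0.2365]
tcp_rot: [0.0, 0.038, 0.999, -0.0]
force: [-0.6, 0.1, -4.3]
finger_gap: 0.0237
```

Run:
```python
from h import *
o=bot.get_obs();w,x,y,z=o['tcp_rot'];print(o['clock'],o['position'].round(4))
c=R.from_quat([x,y,z,w]);t=R.from_quat([.537,.844,0,0])
print('turn to goal',(t*c.inv()).as_rotvec().round(4),'shift',(np.array([.4543,-.1729,.1007])-o['position']).round(4))
```

```text
37.9 [0.5042 0.0797 0.2365]
turn to goal [ 8.0000e-04  0.0000e+00 -1.0565e+00] shift [-0.0499 -0.2526 -0.1358]
```

>>> servo_tool(
  targets=[
    [[-0.005,-0.03,0,0,0,-0.12,255],[-0.01,-0.07,0,0,0,-0.24,255],[-0.02,-0.11,0,0,0,-0.36,255],[-0.03,-0.15,0,0,0,-0.48,255],[-0.04,-0.19,0,0,0,-0.6,255],[-0.045,-0.22,0,0,0,-0.72,255],[-0.0499,-0.24,0,0,0,-0.84,255],[-0.0499,-0.2526,0,0,0,-0.96,255],[-0.0499,-0.2526,-0.01,0,0,-1.0565,255],[-0.0499,-0.2526,-0.03,0,0,-1.0565,255],[-0.0499,-0.2526,-0.04,0,0,-1.0565,255],[-0.0499,-0.2526,-0.04,0,0,-1.0565,255],[-0.0499,-0.2526,-0.04,0,0,-1.0565,255]],
  ],
)

```text
clock: 39.2
position: [0.4544, -0.173, 0.197]
tcp_rot: [0.0, 0.537, 0.844, -0.0]
force: [0.6, -0.4, -2.4]
finger_gap: 0.0237
```

>>> servo_tool(
  targets=[
    [[-0.0001,0,-0.01,0,0,0,255],[-0.0001,0,-0.02,0,0,0,255],[-0.0001,0,-0.03,0,0,0,255],[-0.0001,0,-0.037,0,0,0,255],[-0.0001,0,-0.044,0,0,0,255],[-0.0001,0,-0.05,0,0,0,255],[-0.0001,0,-0.055,0,0,0,255]],
  ],
)

```text
clock: 39.9
position: [0.4543, -0.173, 0.1415]
tcp_rot: [0.0, 0.537, 0.844, -0.0]
force: [0.0, -0.0, -3.1]
finger_gap: 0.0241
```

>>> servo_tool(
  targets=[
    [[0,0,-0.01,0,0,0,255],[0,0,-0.02,0,0,0,255],[0,0,-0.028,0,0,0,255],[0,0,-0.034,0,0,0,255],[0,0,-0.0375,0,0,0,255],[0,0,-0.039,0,0,0,255],[0,0,-0.04,0,0,0,255],[0,0,-0.0405,0,0,0,255]],
  ],
)

```text
clock: 40.7
position: [0.4545, -0.1731, 0.1012]
tcp_rot: [0.0, 0.537, 0.844, -0.0]
force: [-0.4, -0.4, -3.0]
finger_gap: 0.024
```

```bash
python3 st.py
```

```text
40.85 [ 0.4544 -0.1731  0.1012] N [[-0.4, -0.4, 0.3], [0.1, 0.2, -0.7], [-0.3, 0.5, -0.2], [0.4, 0.8, 0.6]]
```

>>> servo_tool(
  targets=[
    [[0,0,-0.0005,0,0,0,255],[0,0,-0.001,0,0,0,255],[0,0,-0.0013,0,0,0,255],[0,0,-0.0013,0,0,0,255]],
  ],
)

```text
clock: 41.25
position: [0.4545, -0.1731, 0.1007]
tcp_rot: [0.001, 0.537, 0.844, -0.0]
force: [-3.6, 1.7, 7.6]
finger_gap: 0.0237
```

```bash
python3 st.py
```

```text
41.4 [ 0.4545 -0.1731  0.1007] N [[-3.6, 1.7, 10.9], [-4.0, 2.3, 10.9], [-3.7, 1.2, 11.6], [-3.9, 1.6, 11.1]]
```

>>> servo_tool(
  targets=[
    [[0,0,0.0004,0,0,0,255],[0,0,0.0004,0,0,0,120],[0,0,0.0004,0,0,0,60],[0,0,0.0004,0,0,0,0],[0,0,0.0006,0,0,0,0],[0,0,0.0006,0,0,0,0],[0,0,0.0006,0,0,0,0],[0,0,0.0006,0,0,0,0],[0,0,0.0006,0,0,0,0],[0,0,0.0006,0,0,0,0]],
  ],
)

```text
clock: 42.4
position: [0.4545, -0.1731, 0.1012]
tcp_rot: [0.001, 0.537, 0.844, -0.0]
force: [-0.4, -0.3, 0.3]
finger_gap: 0.0921
```

>>> servo_tool(
  targets=[
    [[0,0,0.005,0,0,0,0],[0,0,0.02,0,0,0,0],[0,0,0.05,0,0,0,0],[0,0,0.09,0,0,0,0],[-0.02,0,0.13,0,0,0,0],[-0.04,0,0.17,0,0,0,0],[-0.05,0,0.19,0,0,0,0],[-0.05,0,0.19,0,0,0,0],[-0.05,0,0.19,0,0,0,0]],
  ],
)

```text
clock: 43.3
position: [0.4045, -0.1731, 0.291]
tcp_rot: [0.001, 0.537, 0.844, -0.0]
force: [-0.7, 0.7, -0.7]
finger_gap: 0.094
```

```bash
python3 st.py
python3 - <<'E'
from h import *
w=grab('wrist');s=grab('side')
a=cv2.resize(w['img'],(533,400));u,v=map(int,proj(s,[.454,-.173,.09]))
b=cv2.resize(s['img'][v-45:v+45,u-30:u+30],(266,400),interpolation=cv2.INTER_CUBIC)
cv2.imwrite('pics/z.png',np.hstack([a,b])[:,:,::-1])
import pickle;pickle.dump(w,open('wz.pkl','wb'))
E
```

```text
43.45 [ 0.4046 -0.1729  0.2899] N [[-0.7, 0.7, 2.6], [-0.3, 0.6, 2.6], [-0.0, -0.0, 3.2], [0.2, 0.4, 3.4]]
```

View pics/z.png

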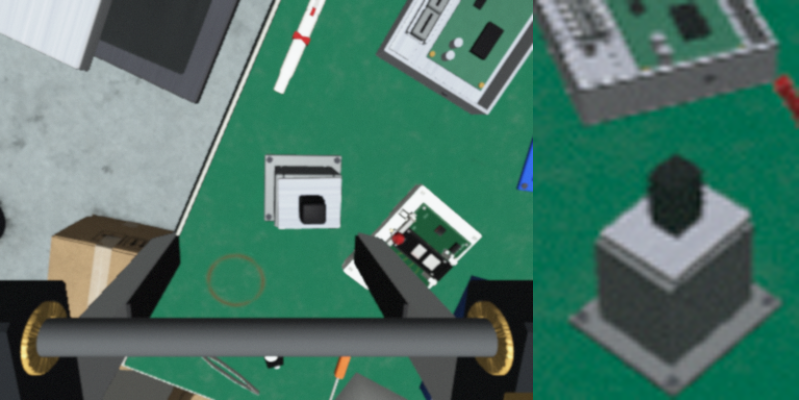

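The roller sits upright with its plate down on the rim, the gripper is clear, and the other items are where they were.

```bash
python3 -c "
from station import bot
print(bot.hand_in(), bot.get_obs()['clock'])"
```

```text
the job is handed in; nothing more can be done
the job is handed in; nothing more can be done
```

I rolled all six clips in order from the end block, put the roller back in its stand and handed in at about 43.5 s. I can't fully confirm that clips 4 and 5 are flush.

- **First pass:** I pressed with about 15–21 N over clips 1–5. It fell to 12 N just past clip 6, so I pressed that clip again at 18.7 N.
- **Second pass:** camera heights afterwards suggested clips 3–5 stood 1–1.5 mm proud. I therefore rolled clips 1–6 again from the block, mostly at 17–22 N.
- **Rail load:** the highest reading was about 24.0 N (mean 23.7 N, noise about ±0.5 N) at clip 1 in the second pass. That is right at the limit, and a brief excess over 24 N can't be ruled out. I eased off at once. Sideways force on the tool reached 7 N there.
- **Clips, last check:** clips 1–4 gave no further on the second pass. Clip 5 gave a softer reading and may have sunk a little more. The final stereo heights lie within about 1 mm of one straight line through the block, sloping about 0.05 rad. Clips 4 and 5 read about 1 mm above that line, which is within the noise I saw. If a clip did finish seating on the second pass, it did so after clip 6.
- **Disagreement:** arm heights at equal force put clips 1–4 about 1–2 mm above the line and clip 6 about 1 mm below it. I took this as flex in the arm and grip.
- **Roller:** the last picture shows it upright with its plate down on the grey stand's rim. The seating height matched the one at pick-up, and the gripper was open and clear. The fault locator and the blue stand look undisturbed. The marker and attenuator were not checked individually, but nothing else was handled.

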